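Lay out the colour standards from pale to dark

ROBOT

A 6-joint arm with a two-finger parallel gripper is mounted at the origin on the work surface. World frame = base frame: x ahead of the robot, y to its left, z up, the work surface at z = 0. Lengths are in mm, angles in degrees, forces in N, time in s.
With the tool pointing down it reaches from about 325 to 925 mm from the base axis. Payload 3.1 kg.
Tool frame: the origin (TCP) lies at the very end of the fingers, on their centre line; the grasp point (between the pads) lies grasp_offset behind it (grasp_offset is the distance from the TCP to the grasp point, in mm); z points along the fingers, y is the line along which they close (so a half turn about z gives the same grasp; the last joint's range is limited). The gripper opens to 85 mm and grips with 20 to 120 N. Pads are 22 mm wide; open, the fingers measure 114 mm over their backs; the gripper's body (76 mm by 85 mm) begins 54 mm behind the grasp point. The pads swing forward as they close: fully open they stand 13 mm farther back than shut.
Start: joints at [-76.845, 12.427, 92.441, -0, 75.132, -6.429], TCP at [209.511, -588.85, 231.3] pointing down, gripper open.
Joint ranges: [-157.48, 157.48], [-44.54, 120.13], [17.64, 146.25], [-64.5, 244.5], [7.68, 150.69], [-147.95, 147.95]. Speed limits (degrees/s): [159.86, 159.86, 180, 180, 180, 180].

INTERFACE

Orientations are given as [roll, pitch, yaw] about the fixed x, y, z axes, in that order (R = Rz(yaw) Ry(pitch) Rx(roll)).
In Python, from station import * gives the robot as it stands. Calls block until the motion is done:
- goto(position, orientation): joint-space move of the TCP to a pose.
- move_l(position, attitude=None, speed=150): straight line of the TCP; attitude=None keeps the orientation; speed is the mean speed in mm/s.
- move_j(angles): joint-space move.
- grip(opening, squeeze=None): finger opening in mm; squeeze is the grip in N (None keeps the last); returns when the fingers have stopped.
- wait(seconds).
- solve_ik(position, orientation): joint angles nearest the present ones, or None.
- get_obs(): the state.
- get_image(name): name is "side" or "top"; returns the picture (400x640x3 uint8, red, green, blue); there is no depth.
- get_calibration(name): a dict with "fx", "fy", "cx", "cy" (pixels), "D" ([k1, k2, p1, p2, k3] as OpenCV has them; the pictures are not rectified), "R" (3x3) and "t" (3): a world point X has camera coordinates R X + t. Camera axes: x right, y down, z forward; pixel columns grow to the right and rows downward; lengths in mm; the calibration is good to about 2 mm. A picture is of the moment at which its call begins. get_calibration takes no time and is no camera call.
A pose or a line that the arm cannot do raises Unreachable and nothing moves.
- sign_off(): hands the job in; it is judged then, once.
Trained networks look in the newest picture that a camera, given by its name, has taken for a name from the list of things; names that differ only in an ending like _2 or _b are one class to them, and where a whole thing is asked for, a point or a joint stands for the part that bears it (a point fixed in the world has none). Each returns a list of dicts, best first, with "score" (0 to 1); they miss things now and then, are a little off and sometimes report something else, mostly with a low value. They report only what shows in the picture. A call takes as long as a camera call. They do not tell look-alikes from the thing itself.
- spot_in(name, camera): "extent" ([centre column, centre row, width, height] in pixels, round what is visible of it).
- regions_of(name, camera): "region" (400x640 bool, what is visible of it) and "extent" ([centre column, centre row, width, height] in pixels, round what is visible of it).
The state is a dict: "t": time; "joint_pos": joint angles; "qvel": joint speeds; "effort": joint torques, N m; "tcp_pos": TCP position; "ee_rot": TCP orientation; "wrist_force": force on the tool from outside, world axes, zero at the start; "moment": the same for the moment, N m; "grip_width": finger opening in mm; "grip_force": force on a finger pad.
Only numpy, scipy, OpenCV 4.12 (cv2) and the standard library are available. Lean on these libraries where they do the work, as an engineer would, in place of code of your own. Each camera call takes 0.05 s, during which the arm holds its last target. There are 200 camera calls.

TASK

Set up the colour-comparison row: stand the four blue sample jars upright in the four rings of the white strip in order of shade, the palest in the orange ring and each next one darker, so that the darkest is at the far end, each in the middle of its ring. Lay the double-ended spatula on its drawn outline on the cream card, either way round. Do not tip any jar over.

Things in the scene. Friction and masses are not known exactly. Their poses are not given: they have to be found in the camera images.
- jar_1: closed sample jar, very pale, almost white, blue (body and cap; white neck); number 1 of four counting from palest to darkest. All four are equal in size: body 44 mm across from the bottom up to 44 mm, cap 42 mm across from 48 to 62 mm (the top), about 120 g. Origin: centre of its underside; z up along its axis. Stands on the bench at the start.
- jar_2: closed sample jar, light sky blue (body and cap; white neck); number 2 of four counting from palest to darkest. All four are equal in size: body 44 mm across from the bottom up to 44 mm, cap 42 mm across from 48 to 62 mm (the top), about 120 g. Origin: centre of its underside; z up along its axis. Stands on the bench at the start.
- jar_3: closed sample jar, strong mid blue (body and cap; white neck); number 3 of four counting from palest to darkest. All four are equal in size: body 44 mm across from the bottom up to 44 mm, cap 42 mm across from 48 to 62 mm (the top), about 120 g. Origin: centre of its underside; z up along its axis. Stands on the bench at the start.
- jar_4: closed sample jar, very dark navy, almost black (body and cap; white neck); number 4 of four counting from palest to darkest. All four are equal in size: body 44 mm across from the bottom up to 44 mm, cap 42 mm across from 48 to 62 mm (the top), about 120 g. Origin: centre of its underside; z up along its axis. Stands on the bench at the start.
- seat_1: fixed flat seat, orange ring and orange centre dot: the pale end of the row. Disc 72 mm across, 2 mm thick, no rim (ring drawn from 60 to 72 mm diameter), one of four in a straight row 75 mm apart on a white strip 310 x 85 x 3 mm. Origin: centre of its underside, 3 mm above the bench; upper face 2 mm above that. y along the row from orange to far end (any heading), z up.
- seat_2: fixed flat seat, grey ring and dot: place number 2 of the row, 75 mm from the orange one. Disc 72 mm across, 2 mm thick, no rim (ring drawn from 60 to 72 mm diameter), one of four in a straight row 75 mm apart on a white strip 310 x 85 x 3 mm. Origin: centre of its underside, 3 mm above the bench; upper face 2 mm above that. y along the row from orange to far end (any heading), z up.
- seat_3: fixed flat seat, grey ring and dot: place number 3 of the row, 150 mm from the orange one. Disc 72 mm across, 2 mm thick, no rim (ring drawn from 60 to 72 mm diameter), one of four in a straight row 75 mm apart on a white strip 310 x 85 x 3 mm. Origin: centre of its underside, 3 mm above the bench; upper face 2 mm above that. y along the row from orange to far end (any heading), z up.
- seat_4: fixed flat seat, grey ring and dot: place number 4 of the row, 225 mm from the orange one, the far end. Disc 72 mm across, 2 mm thick, no rim (ring drawn from 60 to 72 mm diameter), one of four in a straight row 75 mm apart on a white strip 310 x 85 x 3 mm. Origin: centre of its underside, 3 mm above the bench; upper face 2 mm above that. y along the row from orange to far end (any heading), z up.
- spatula: double-ended lab spatula lying flat, 150 mm long, alike at both ends: black handle in the middle 60 mm long, 12 mm wide, 10 mm high, and at each end a thin steel blade 16 mm wide (3 mm thick, raised 3.5 mm). About 40 g. Origin: middle of its length and width, on its underside; x along its length, z up.
- card: fixed cream layout card 190 x 60 x 3 mm, flat on the bench, with the spatula's place drawn in its middle: a dark outline 162 x 28 mm lengthwise with a dark bar (60 x 14 mm) in the middle where the handle goes. Origin: centre of its underside, upper face 3 mm above it; x along the outline's length, z up.
Things that resemble listed ones, but are neither listed nor needed, are in the scene too. Leave any red look-alike of the jar_3 alone. Of the things that look like the jar_2, take the one that is farthest to the robot's right at the start.

How it is judged (in metres and radians):
At the end, for the whole second after the job is handed in: Each jar upright (0.1 rad) on the seat of its rank, palest on orange to darkest at the far end, within 11 mm of the seat's centre; spatula flat on the card, its middle within 12 mm of the card's centre, its length within 0.2 rad of the outline's, either way round; all at rest (horizontal distance between jar_1 and seat_1 below 0.011 m and z of jar_1 in the frame of seat_1 below 0.005 m and angle between each of jar_1, jar_2, jar_3, jar_4, spatula's own z axis and vertical below 0.1 rad and linear speed of each of jar_1, jar_2, jar_3, jar_4, spatula below 0.02 m/s and horizontal distance between jar_2 and seat_2 below 0.011 m and z of jar_2 in the frame of seat_2 below 0.005 m and horizontal distance between jar_3 and seat_3 below 0.011 m and z of jar_3 in the frame of seat_3 below 0.005 m and horizontal distance between jar_4 and seat_4 below 0.011 m and z of jar_4 in the frame of seat_4 below 0.005 m and horizontal distance between spatula and card below 0.012 m and angle between the x axis of spatula and the x axis of card, either way round below 0.2 rad and z of spatula in the frame of card below 0.007 m); the robot touches nothing.
It fails at once if a jar is tipped over (more than 0.6 rad from upright) (angle between any of jar_1, jar_2, jar_3, jar_4's own z axis and vertical above 0.6 rad).
It also fails if it takes over 120 s, if anything falls off the work surface, if the arm or the gripper's body presses on something with over 40 N, if the wrist force passes 120 N, or if a joint passes its speed limit or range.

## Working session

There is one attempt and no reset: what is moved stays moved. The work goes in short steps, each a Python script; the robot and the scene stay as the last script left them, time stands still between calls to the robot, and variables do not carry over. Pictures are saved under pics/ and viewed, at most 14 in all, crops included, and the job is handed in when it is done.

```bash
ls; mkdir -p pics
python3 - <<'E'
from station import *
import cv2
for n in("top","side"):
    im=get_image(n); cv2.imwrite(f"pics/{n}0.png",im[:,:,::-1])
    c=get_calibration(n); print(n,c)
    for k in("jar_1","seat_1","spatula","card"):
        print(k,[(round(d["score"],2),[round(float(v)) for v in d["extent"]]) for d in spot_in(k,n)])
o=get_obs();print({k:o[k] for k in o})
try: print(grasp_offset)
except Exception as e: print(e)
E
```

```text
pics
top {'fx': 396.96545497605206, 'fy': 396.96545497605206, 'cx': 322.09237688215086, 'cy': 205.25445257419995, 'D': array([0.00327606, 0.        , 0.        , 0.        , 0.        ]), 'R': array([[ 0.01865483, -0.99982113, -0.00311629],
       [-0.9965544 , -0.01834177, -0.0808882 ],
       [ 0.08081658,  0.00461451, -0.99671831]]), 't': array([-25.65803078, 495.33508586, 939.24103288])}
jar_1 [(0.79, [314, 233, 22, 21]), (0.77, [299, 177, 18, 16]), (0.71, [342, 270, 17, 19]), (0.66, [343, 186, 22, 19]), (0.61, [400, 206, 22, 18]), (0.58, [369, 229, 20, 17]), (0.56, [230, 199, 35, 27])]
seat_1 [(0.9, [230, 199, 30, 32]), (0.78, [203, 144, 32, 26]), (0.73, [216, 172, 27, 24]), (0.58, [240, 227, 28, 31])]
spatula [(0.73, [458, 207, 54, 29]), (0.38, [370, 230, 24, 21])]
card [(0.76, [399, 156, 36, 74])]
side {'fx': 512.170572224356, 'fy': 512.170572224356, 'cx': 314.6676519354207, 'cy': 199.51509663480033, 'D': array([-0.09796048,  0.        ,  0.        ,  0.        ,  0.        ]), 'R': array([[-0.90123678, -0.43327854, -0.00647847],
       [-0.32952819,  0.69498731, -0.6390648 ],
[... 495 characters left out ...]
7])]
{'t': 0.5, 'joint_pos': array([-7.68453940e+01,  1.24281775e+01,  9.24430576e+01, -5.21099761e-04,
        7.51306660e+01, -6.42814804e+00]), 'qvel': array([-0.00674844,  0.00835948,  0.0056633 , -0.07194547,  0.02308553,
        0.03541396]), 'effort': array([-2.71077597e-04, -3.96392727e+01, -3.03836024e+01, -1.13550832e-04,
        2.17893248e-03, -1.60360190e-05]), 'tcp_pos': array([ 209.50267255, -588.84004303,  231.27372323]), 'ee_rot': array([-1.79998054e+02,  2.87628718e-04,  1.95828878e+01]), 'wrist_force': array([0.51485955, 0.02611364, 0.23324904]), 'moment': array([ 0.01954389,  0.02596   , -0.07646538]), 'grip_force': 0.0, 'grip_width': 85.48567789534258}
18.700000000000003
```

Run:
```python
import cv2
a=cv2.imread("pics/top0.png")[110:310,170:500]; cv2.imwrite("pics/top0c.png",cv2.resize(a,None,fx=2.42,fy=2.42,interpolation=cv2.INTER_CUBIC))
a=cv2.imread("pics/side0.png")[90:350,130:470]; cv2.imwrite("pics/side0c.png",cv2.resize(a,None,fx=2.3,fy=2.3,interpolation=cv2.INTER_CUBIC))
```

```text
(no output)
```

View pics/top0c.png

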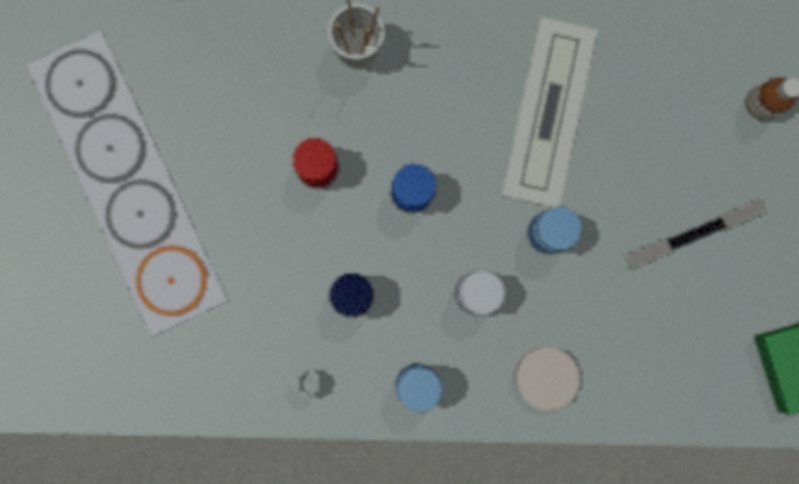

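View pics/side0c.png

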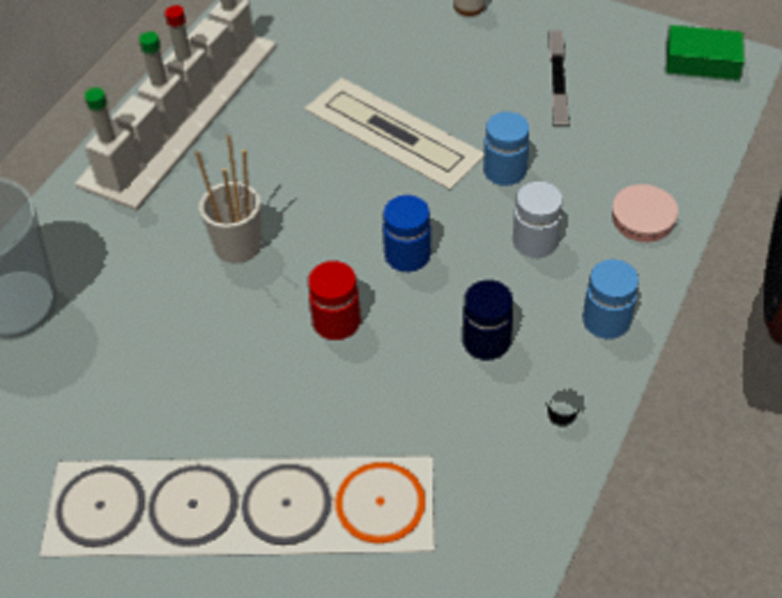

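Top view: the pale jar is at (369,229), mid blue at (343,186), navy at (314,233) and red at (299,177), which I leave alone. Two sky-blue jars fit jar_2: (400,206) and (343,270). Columns grow towards the robot's right (−y), so (400,206) is jar_2. The card is at (399,156), the spatula at (458,207), and the orange seat at (240,227).

```bash
cat > h.py <<'E'
from station import *
import numpy as np, cv2
from scipy.optimize import least_squares
C={n:get_calibration(n) for n in("top","side")}
def K(c): return np.array([[c["fx"],0,c["cx"]],[0,c["fy"],c["cy"]],[0,0,1.]])
def proj(P,n):
    c=C[n]; return cv2.projectPoints(np.array(P,float).reshape(-1,1,3),cv2.Rodrigues(c["R"])[0],c["t"],K(c),c["D"])[0].reshape(-1,2)
def plane(px,n,z):
    c=C[n]; u=cv2.undistortPoints(np.array(px,float).reshape(-1,1,2),K(c),c["D"]).reshape(-1,2)
    d=np.c_[u,np.ones(len(u))]@c["R"]; o=-c["R"].T@c["t"]
    return o+d*((z-o[2])/d[:,2])[:,None]
def tri(pt,ps):
    "point from a pixel in both views"
    x0=plane([pt],"top",20)[0]
    r=least_squares(lambda X:np.r_[proj(X,"top")[0]-pt,proj(X,"side")[0]-ps],x0)
    return r.x,np.abs(r.fun).max()
a=np.linspace(0,2*np.pi,40)
def jarpts(x,y,z): return np.vstack([np.c_[x+r*np.cos(a),y+r*np.sin(a),0*a+z+h] for r,h in((22,0),(22,44),(21,48),(21,62))])
def ext(p): 
    lo,hi=p.min(0),p.max(0); return np.r_[lo,hi]
def extm(m):
    r,c=np.nonzero(m); return np.array([c.min(),r.min(),c.max()+1,r.max()+1])-.5
def regs(name,cam,smin=.3): return [d for d in regions_of(name,cam) if d["score"]>smin]
def cen(m): r,c=np.nonzero(m); return np.array([c.mean(),r.mean()])
E
python3 - <<'E'
from h import *
T=get_image("top");S=get_image("side")
np.set_printoptions(precision=1,suppress=True)
rt,rs=regs("jar_1","top"),regs("jar_1","side")
for d in rt:
    m=d["region"]; p=plane([cen(m)],"top",40)[0]
    q=proj([p[0],p[1],31],"side")[0]
    if not rs: continue
    e=min(rs,key=lambda e:np.linalg.norm(np.array(e["extent"][:2])-q)); 
    if np.linalg.norm(np.array(e["extent"][:2])-q)>15: print("no match",d["extent"]);continue
    E=np.r_[extm(m),extm(e["region"])]
    f=lambda v:np.r_[ext(proj(jarpts(*v),"top")),ext(proj(jarpts(*v),"side"))]-E
    r=least_squares(f,[p[0],p[1],0],loss="soft_l1")
    print("jar",cen(m),cen(e["region"]),"xyz",r.x,"res",f(r.x),T[m].mean(0))
for k in("seat_1","spatula","card"):
    rt,rs=regs(k,"top"),regs(k,"side")
    for d in rt:
        m=d["region"];best=[]
        for e in rs:
            X,er=tri(cen(m),cen(e["region"])); best.append((er,X,e))
        if not best: print(k,"none");continue
        er,X,e=min(best,key=lambda b:b[0])
        l=[]
        for M,n in((m,"top"),(e["region"],"side")):
            r,c=np.nonzero(M); w=plane(np.c_[c,r],n,X[2])[:,:2]
            R=cv2.minAreaRect(w.astype(np.float32)); v=np.linalg.svd(w-w.mean(0),full_matrices=False)[2][0]
            l.append((np.round(R[0],1),np.round(R[1]),round(np.degrees(np.arctan2(v[1],v[0]))%180,1)))
        print(k,round(d["score"],2),cen(m),"xyz",X,"err",round(er,1),l)
E
```

```text
jar [399.3 205.1] [349.6 154. ] xyz [ 500.5 -200.7   -2. ] res [ 0.3 -1.3 -0.8 -0.2  0.4  0.   0.8  0. ] [ 86.5 114.8 136.2]
jar [368.2 230.8] [363.1 184.8] xyz [ 437.2 -127.2   -1.9] res [-0.7 -0.7  0.3 -0.9  0.3 -0.5  1.4  0.8] [144.6 150.3 153.6]
jar [340.7 187.2] [306.4 191. ] xyz [540.4 -60.4  -2.4] res [-0.2 -1.3 -0.2 -0.3  0.6  0.3  0.6 -0.2] [ 43.1  74.4 123.2]
jar [342.7 269.8] [394.7 219.4] xyz [344.8 -68.3  -1.7] res [-0.3 -0.6  0.2 -0.1  0.4 -0.7  0.1  0.9] [ 95.3 125.4 148.3]
jar [300.7 177.6] [274.7 219.7] xyz [562.2  36.8   0.4] res [ 0.1 -0.6 -0.5 -0.9  0.5 -0.6  0.7  1. ] [117.   44.   42.8]
jar [315.1 231.5] [341.4 228.5] xyz [433.   -0.9  -2.4] res [ 0.1 -0.9 -0.2 -0.1  0.  -0.3  0.7  0.5] [27.1 33.8 59.1]
seat_1 0.9 [215.4 171. ] xyz [533.4 229.5  13.9] err 17.2 [(array([575.6, 247.5]), array([70., 69.]), np.float64(9.3)), (array([508.9, 222.8]), array([68., 67.]), np.float64(166.4))]
seat_1 0.87 [227.8 198. ] xyz [512.4 217.4   1. ] err 0.6 [(array([512.2, 216.4]), array([72., 69.]), np.float64(171.8)), (array([513.5, 217.5]), array([69., 68.]), np.float64(166.4)
[... 244 characters left out ...]
[(array([643.4, 283. ]), array([72., 69.]), np.float64(62.8)), (array([647.2, 284.5]), array([67., 71.]), np.float64(142.7))]
spatula 0.9 [457.1 206.5] xyz [ 501.4 -348.7   -0.5] err 0.4 [(array([ 500.9, -350. ]), array([ 17., 148.]), np.float64(113.9)), (array([ 504.3, -354.1]), array([ 15., 148.]), np.float64(113.3))]
card 0.64 [396.9 156.8] xyz [ 622.2 -200.7   -1.5] err 0.0 [(array([ 623.8, -201.1]), array([ 60., 190.]), np.float64(168.3)), (array([ 626.7, -201.3]), array([ 61., 189.]), np.float64(167.9))]
card 0.48 [340.5 187.7] xyz [531.3 -50.3 168.2] err 5.3 [(array([519.9, -54.2]), array([41., 39.]), np.float64(161.1)), (array([544.6, -48.4]), array([ 49., 151.]), np.float64(167.9))]
```

Run:
```python
import cv2
a=cv2.imread("pics/top0.png")[165:290,300:480]; cv2.imwrite("pics/jar2c.png",cv2.resize(a,None,fx=4.4,fy=4.4,interpolation=cv2.INTER_CUBIC))
```

```text
(no output)
```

View pics/jar2c.png

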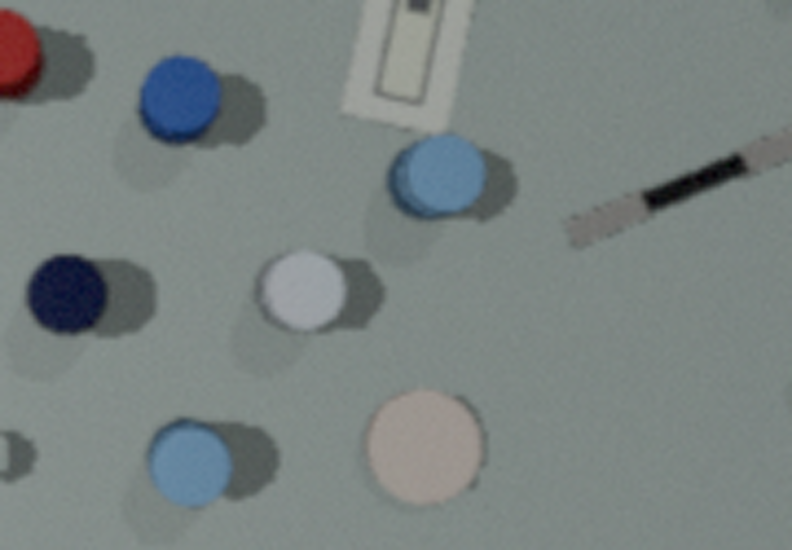

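Crop confirms that of the two sky-blue jars, (400,206) is the one farther right, so it is jar_2. I'll do that jar first and check the result.

```bash
cat >> h.py <<'E'
S1=np.array([444.6,182.8]); RD=np.array([200.8,101.7])/np.hypot(200.8,101.7)
seat=lambda k:S1+75*(k-1)*RD
YR=np.degrees(np.arctan2(RD[1],RD[0]))
def yaw_for(*xs,yaw=0):
    "pick of the two equal yaws the one that suits the wrist at all positions"
    def cost(y):
        q=[solve_ik(list(x),[180,0,y]) for x in xs]
        return 1e9 if any(v is None for v in q) else max(abs(v[5]) for v in q)
    return min((yaw,yaw-180,yaw+180),key=cost)
def down(x,y,z,w,yaw,sp=180):
    o=get_obs()
    goto([x,y,110],[180,0,yaw]); move_l([x,y,z],speed=sp)
def jar(xy,k,zg=9):
    t=seat(k); y=yaw_for((*xy,110),(*t,110),yaw=YR)
    goto([*xy,110],[180,0,y]); grip(72); move_l([*xy,zg],speed=180)
    f0=get_obs()["wrist_force"]; grip(40,35); g=get_obs()
    print("grip",round(g["grip_width"],1),round(g["grip_force"],1),"F",np.round(f0))
    move_l([*xy,110],speed=180); goto([*t,110],[180,0,y])
    move_l([*t,25],speed=180); move_l([*t,zg+6.0],speed=40)
    g=get_obs(); print("at seat",round(g["grip_width"],1),"F",np.round(g["wrist_force"],1))
    grip(66); move_l([*t,110],speed=180); print("t",get_obs()["t"])
E
sed -i '/^def down/,/^    goto(\[x,y,110\].*$/d' h.py
python3 - <<'E'
from h import *
jar((500.5,-200.7),2)
goto([480,-250,230],[180,0,get_obs()["ee_rot"][2]])
for n in("top","side"): cv2.imwrite(f"pics/{n}1.png",get_image(n)[:,:,::-1])
a=np.hstack([cv2.resize(cv2.imread("pics/top1.png")[120:250,180:310],(390,390)),cv2.resize(cv2.imread("pics/side1.png")[260:350,140:330],(400,390))])
cv2.imwrite("pics/c1.png",a); print(get_obs()["t"])
E
```

```text
grip 42.9 36.2 F [ 1. -1.  0.]
at seat 43.4 F [1.2 0.3 1.4]
t 8.4833
10.3417
```

View pics/c1.png

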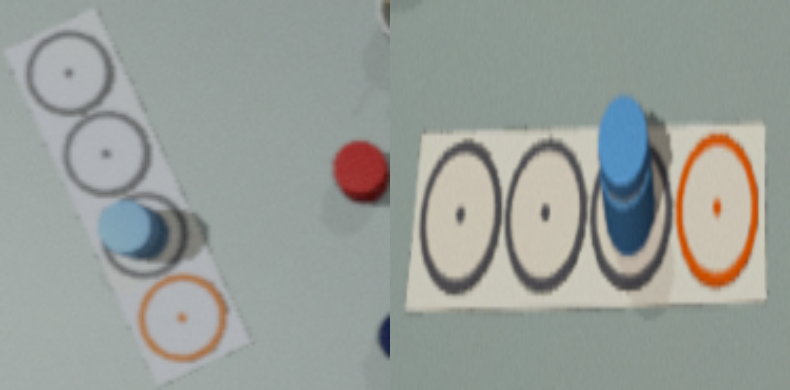

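Jar_2 stands upright in ring 2 and looks close to centred in both views. Next come the other three jars and the spatula.

Run:
```python
from h import *
jar((437.2,-127.2),1); jar((540.4,-60.4),3); jar((433,-.9),4)
sx=(502,-351); cd=(624.5,-201)
y0=yaw_for((*sx,110),yaw=113.6)          # tool x along the handle
y1=min([(y0+d) for d in(54.5,54.5-180)],key=lambda y:(lambda q:1e9 if q is None else abs(q[5]))(solve_ik([*cd,110],[180,0,y])))
print(y0,y1)
goto([*sx,110],[180,0,y0]); grip(40); move_l([*sx,20],speed=180); move_l([*sx,3],speed=40)
print("F",get_obs()["wrist_force"]); grip(5,30); g=get_obs(); print(g["grip_width"],g["grip_force"],g["wrist_force"])
move_l([*sx,90],speed=150); goto([*cd,90],[180,0,y1]); print(get_obs()["grip_width"])
for n in("top","side"): cv2.imwrite(f"pics/{n}2.png",get_image(n)[:,:,::-1])
print(get_obs()["t"])
a=np.hstack([cv2.resize(cv2.imread("pics/top2.png")[100:240,180:460],(400,200)),cv2.resize(cv2.imread("pics/side2.png")[80:350,140:410],(400,400))[:200]]) if 0 else cv2.resize(cv2.imread("pics/side2.png")[60:350,140:440],None,fx=2,fy=2)
cv2.imwrite("pics/c2.png",a)
```

```text
grip 42.9 35.9 F [ 0. -0.  1.]
at seat 42.9 F [0.8 0.8 0. ]
t 16.3333
grip 42.9 36.1 F [0. 1. 1.]
at seat 43.2 F [ 1.1 -0.2  0.3]
t 22.6167
grip 42.8 35.8 F [ 0. -0. -1.]
at seat 43.2 F [ 1.  -0.8  0.3]
t 29.1333
113.6 -11.900000000000006
F [0.40338782 0.48850594 0.18298344]
11.154266144529593 31.32676899433136 [0.2944091  0.54777686 0.33523668]
11.229357160566648
36.375
```

View pics/c2.png

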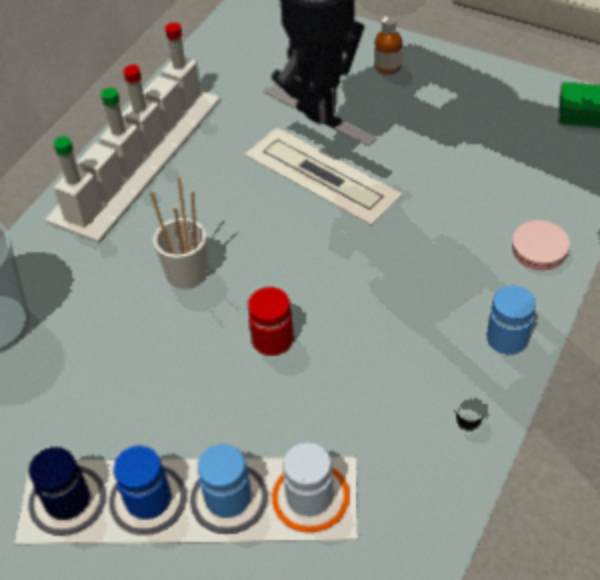

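All four jars stand in their rings in the right order. The spatula is held level and parallel above the card outline. I'll lower it, then measure everything.

Run:
```python
from h import *
np.set_printoptions(precision=1,suppress=True)
cd=(624.5,-201)
move_l([*cd,20],speed=120); move_l([*cd,6.3],speed=30); print(get_obs()["wrist_force"])
grip(40); move_l([*cd,110],speed=150); goto([450,-330,230],[180,0,0])
for n in("top","side"): cv2.imwrite(f"pics/{n}3.png",get_image(n)[:,:,::-1])
rt,rs=regs("jar_1","top"),regs("jar_1","side")
for k in range(1,5):
    s=seat(k); f=lambda R,n:min(R,key=lambda d:np.linalg.norm(cen(d["region"])-proj([*s,36],n)[0]))["region"]
    mt,ms=f(rt,"top"),f(rs,"side"); E=np.r_[extm(mt),extm(ms)]
    g=lambda v:np.r_[ext(proj(jarpts(*v),"top")),ext(proj(jarpts(*v),"side"))]-E
    r=least_squares(g,[*s,5],loss="soft_l1"); print("jar",k,r.x,"dev",r.x[:2]-s,"res",g(r.x))
for n in("top","side"):
    for k in("spatula","card"):
        for d in regs(k,n)[:1]:
            r,c=np.nonzero(d["region"]); w=plane(np.c_[c,r],n,3)[:,:2].astype(np.float32); R=cv2.minAreaRect(w)
            print(n,k,np.array(R[0]),R[1],R[2],d["score"])
print(get_obs()["t"])
a=cv2.resize(cv2.imread("pics/top3.png")[110:250,185:305],(400,466),interpolation=2);b=cv2.resize(cv2.imread("pics/top3.png")[110:210,355:441],(400,466),interpolation=2)
cv2.imwrite("pics/c3.png",np.hstack([a,b]))
cv2.imwrite("pics/c4.png",np.vstack([cv2.resize(cv2.imread("pics/side3.png")[270:345,145:335],(760,300),interpolation=2),cv2.resize(cv2.imread("pics/side3.png")[110:185,230:420],(760,300),interpolation=2)]))
```

```text
[-1.1  0.5  2.4]
jar 1 [445.5 182.1   2.9] dev [ 0.9 -0.7] res [-0.5 -0.7  0.2 -0.8  0.1 -0.4  1.4  0.7]
jar 2 [512.6 217.    1.1] dev [1.1 0.3] res [-0.3 -0.9  0.1 -0.3 -0.1 -0.7  1.4  1.3]
jar 3 [565.7 264.8  42.2] dev [-12.7  14.2] res [ 0.  28.6  3.  30.6 -2.2 -1.9 -1.   0.9]
jar 4 [565.7 264.8  42.2] dev [-79.6 -19.6] res [ 0.  28.6  3.  30.6 -2.2 -1.9 -1.   0.9]
top spatula [ 627.  -203.7] (18.91318130493164, 150.48757934570312) 78.74982452392578 0.87
top card [ 623.7 -200.3] (59.30944061279297, 188.9489288330078) 77.55664825439453 0.79
side spatula [ 630.9 -205.8] (20.639005661010742, 152.0037384033203) 78.36575317382812 0.61
side card [ 625.1 -198.5] (60.526268005371094, 189.7082061767578) 78.27642059326172 0.72
40.325
```

View pics/c3.png

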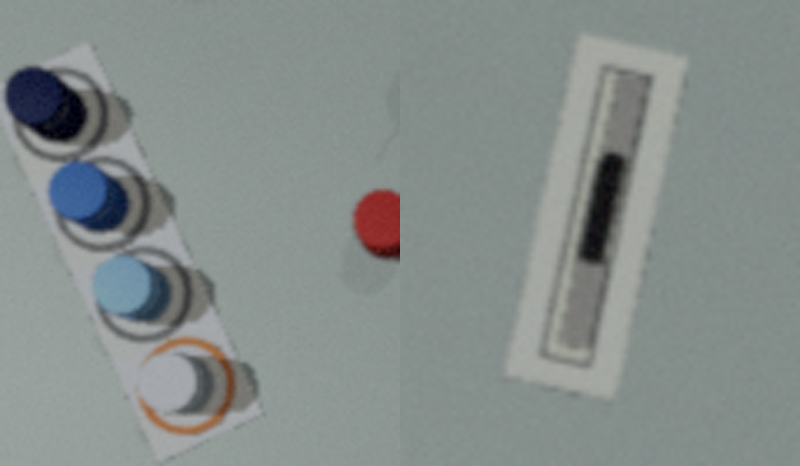

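View pics/c4.png

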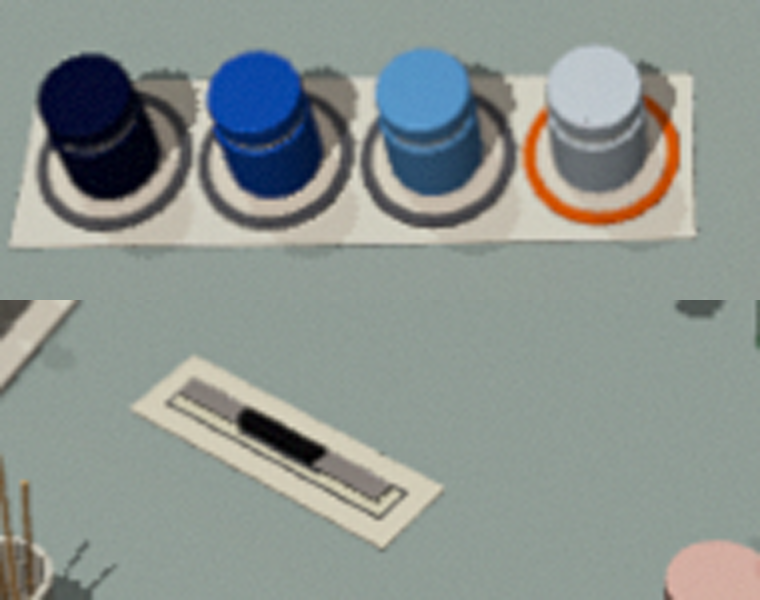

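Jars 1 and 2 measure well. For jars 3 and 4 the detector merged or missed them. I'll compare all four with the ring dots in the first pictures, using colour masks in each view with heights fixed so the calibration bias cancels.

Run:
```python
from h import *
np.set_printoptions(precision=1,suppress=True)
for n in("top","side"):
    A=cv2.imread(f"pics/{n}0.png").astype(int);B=cv2.imread(f"pics/{n}3.png").astype(int)
    g=cv2.cvtColor(A.astype(np.uint8),cv2.COLOR_BGR2GRAY).astype(float); sat=A.max(2)-A.min(2)
    for k in range(1,5):
        p=proj([*seat(k),5],n)[0].round().astype(int); w=5
        sub=(slice(p[1]-w,p[1]+w+1),slice(p[0]-w,p[0]+w+1))
        q=sat[sub].astype(float) if k==1 else -g[sub]; q=np.clip(q-np.median(q)-12,0,None)
        yy,xx=np.mgrid[-w:w+1,-w:w+1]; dot=p+np.array([(q*xx).sum(),(q*yy).sum()])/q.sum()
        D=plane([dot],n,5)[0][:2]
        best=None   # jar silhouette against changed, non-shadow pixels
        d=np.abs(B-A).sum(2); hs=cv2.cvtColor(B.astype(np.uint8),cv2.COLOR_BGR2HSV)
        m=((hs[...,1]>75)&(hs[...,0]>95)&(hs[...,0]<130)) if k>1 else (d>25)
        if k==4: m|=(B.max(2)<70)
        def iou(v):
            s=np.zeros(m.shape,np.uint8); h=cv2.convexHull((proj(jarpts(*v,5),n)*16).astype(np.int32)); cv2.fillConvexPoly(s,h,1,shift=4); s=s>0
            b=cv2.dilate(s.astype(np.uint8),np.ones((5,5)))>0
            return m[s].mean()-m[b&~s].mean()
        gr=[(iou(D+[i,j]),i,j) for i in range(-12,13) for j in range(-12,13)]
        top=sorted(gr)[-12:]; print(n,k,"dot",D,"jar-dot",np.mean([t[1:] for t in top],0),round(top[-1][0],2))
```

```text
top 1 dot [443.6 183. ] jar-dot [1.  1.5] 0.27
top 2 dot [510.7 216.6] jar-dot [ 1.2 -2.4] 0.56
top 3 dot [577.4 250.2] jar-dot [-0.5  0.2] 0.82
top 4 dot [644.6 283.9] jar-dot [-0.7  0.2] 0.8
side 1 dot [445.  183.2] jar-dot [1.2 0.6] 0.57
side 2 dot [512.1 217. ] jar-dot [0.8 0.3] 0.87
side 3 dot [579.1 250.8] jar-dot [-0.2 -0.5] 0.89
side 4 dot [645.9 284.8] jar-dot [-0.2 -0.2] 0.84
```

All jars are within about 3 mm of their ring centres, and the spatula is about 5 mm off (limit 12) and aligned. I'm handing in.

```bash
python3 -c "
from station import *
print(sign_off())"
```

```text
the job is handed in; nothing more can be done
None
```

I handed the job in after about 40 s on the robot's clock: my last pictures put all four jars upright in shade order within about 3 mm of their ring centres, and the spatula about 5 mm off centre on its outline. The sign-off returned no verdict.

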